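# Shut the lid over the loaded digester block and start it

## Task

One of the digester's two heating blocks is loaded with orange-capped sample vials, the other is empty. With the fingertips, gently push the lid over the loaded block all the way shut, without slamming it, and then press that block's own green start key until it is fully in and let it come back up. Pick nothing up: leave the empty block's lid standing open as it is and its key unpressed, and leave the vials and the glassware beside the digester where they are.

Things in the scene. Friction and masses are not known exactly. Their poses are not given: they have to be found in the camera images.
- digester: Fixed bench instrument, 300 mm deep (x), 320 wide (y), white deck 130 high. Origin under its centre; x points to its back, away from the robot (yaw within 0.2), y left, z up. Two heating blocks at y = +80 (left) and -80 mm (right), each under a hinged lid. The grey panel at the front, x = -150 to -65 mm, slopes 15 degrees up to the back and has a green start key in front of each block; its other buttons are dummies.
- block_full: The heating block that holds the sample vials (orange caps): aluminium, 100 x 118 x 65 mm, 12 wells in 3 rows of 4. Origin at the centre of its underside, 50 mm above the bench; axes parallel to the digester's. It sits at the left (digester y = +80 mm) or at the right (y = -80 mm), differently in each run.
- block_empty: The other heating block, the same but with all 12 wells empty; it sits on the other side.
- key_left (a joint): Travel of the left green start key, m: 0 up, 0.004 fully in, counted pressed from 0.003. A spring returns it; it needs 1.2 N to start and 4.4 N at full travel.
- key_right (a joint): The same for the right start key.
- lid_left (a joint): Opening angle of the left lid, rad: 0 shut, 1.35 its stop; starts at 1.05 to 1.3. A friction hinge (0.25 N m, about 2 N at the free edge) holds it at any angle. The lid is a smoky clear hood with black edges, open below, 145 mm from hinge to free edge, 130 wide, 42 tall, walls 4, 0.2 kg, with a black lip 10 mm deep at the foot of the free edge. Shut, its top is level, 173 mm above the bench.
- lid_left_hinge (a point): Middle of the left lid's hinge line, at its back, at digester x = +85 mm, 131 mm above the bench; the line runs along the digester's y. The point turns with the lid: shut, its axes are the digester's; opening turns it about +y. The two lids are 30 mm apart.
- lid_left_push (a point): Point on the outside of the left lid's top, midway across, 20 mm from the free edge: 125 mm in front of the hinge and 42 mm above it when shut. Its z axis is the outward normal of the lid's top, its -x axis points to the free edge. With the lid open the top faces away from the robot and upward.
- key_left_top (a point): Centre of the top face of the left start key, 26 mm (front to back) x 34 mm wide, green with a white bar, standing 8 mm proud of the panel, about 124 mm above the bench. Its z axis is the outward normal (15 degrees from vertical, towards the front); the key goes in along -z.
- lid_right (a joint): Opening angle of the right lid, rad: 0 shut, 1.35 its stop; starts at 1.05 to 1.3. A friction hinge (0.25 N m, about 2 N at the free edge) holds it at any angle. The lid is a smoky clear hood with black edges, open below, 145 mm from hinge to free edge, 130 wide, 42 tall, walls 4, 0.2 kg, with a black lip 10 mm deep at the foot of the free edge. Shut, its top is level, 173 mm above the bench.
- lid_right_hinge (a point): Middle of the right lid's hinge line, at its back, at digester x = +85 mm, 131 mm above the bench; the line runs along the digester's y. The point turns with the lid: shut, its axes are the digester's; opening turns it about +y. The two lids are 30 mm apart.
- lid_right_push (a point): Point on the outside of the right lid's top, midway across, 20 mm from the free edge: 125 mm in front of the hinge and 42 mm above it when shut. Its z axis is the outward normal of the lid's top, its -x axis points to the free edge. With the lid open the top faces away from the robot and upward.
- key_right_top (a point): Centre of the top face of the right start key, 26 mm (front to back) x 34 mm wide, green with a white bar, standing 8 mm proud of the panel, about 124 mm above the bench. Its z axis is the outward normal (15 degrees from vertical, towards the front); the key goes in along -z.
- vial0: Loose amber glass sample vial with orange cap, 16 mm across (cap 17.6 mm), 96 mm tall, 30 g, standing in the loaded block's well at x = -27, y = -40.5 mm of that block; its top is 156 mm above the bench, inside the shut lid. Origin at the centre of its underside.
- vial1: Loose amber glass sample vial with orange cap, 16 mm across (cap 17.6 mm), 96 mm tall, 30 g, standing in the loaded block's well at x = -27, y = -13.5 mm of that block; its top is 156 mm above the bench, inside the shut lid. Origin at the centre of its underside.
- vial2: Loose amber glass sample vial with orange cap, 16 mm across (cap 17.6 mm), 96 mm tall, 30 g, standing in the loaded block's well at x = -27, y = +13.5 mm of that block; its top is 156 mm above the bench, inside the shut lid. Origin at the centre of its underside.
- vial3: Loose amber glass sample vial with orange cap, 16 mm across (cap 17.6 mm), 96 mm tall, 30 g, standing in the loaded block's well at x = -27, y = +40.5 mm of that block; its top is 156 mm above the bench, inside the shut lid. Origin at the centre of its underside.
- vial4: Loose amber glass sample vial with orange cap, 16 mm across (cap 17.6 mm), 96 mm tall, 30 g, standing in the loaded block's well at x = +0, y = -13.5 mm of that block; its top is 156 mm above the bench, inside the shut lid. Origin at the centre of its underside.
- vial5: Loose amber glass sample vial with orange cap, 16 mm across (cap 17.6 mm), 96 mm tall, 30 g, standing in the loaded block's well at x = +0, y = +13.5 mm of that block; its top is 156 mm above the bench, inside the shut lid. Origin at the centre of its underside.
- beaker: Loose empty glass beaker, 84 mm across, 115 mm tall, on the bench left of the digester. Origin at the centre of its underside.
- cylinder: Loose measuring cylinder on a blue foot 76 mm across, tube 26 mm across, 188 mm tall, on the bench right of the digester. Origin at the centre of its underside.
- rack: Loose blue rack 60 x 150 mm, 104 mm tall with four white-capped vials fixed in it, on the bench at the front right. Origin at the centre of its underside.

How it is judged (in metres and radians):
On the way, in this order (a step that is already met when the one before it is completed fails the run):
1. the fingers push the lid over the loaded block and have it partly closed (((y of block_full in the frame of digester above 0 m and value of joint lid_left between 0.05 and 0.9 rad and contact force between the fingers and lid_left above 0.3 N) or (y of block_full in the frame of digester below 0 m and value of joint lid_right between 0.05 and 0.9 rad and contact force between the fingers and lid_right above 0.3 N))).
2. the lid over the loaded block is fully shut (((y of block_full in the frame of digester above 0 m and value of joint lid_left below 0.03 rad) or (y of block_full in the frame of digester below 0 m and value of joint lid_right below 0.03 rad))), for 0.2 s.
3. the loaded block's start key is pressed fully in by the fingers (((y of block_full in the frame of digester above 0 m and value of joint key_left above 0.003 m and contact force between the fingers and key_left above 1 N) or (y of block_full in the frame of digester below 0 m and value of joint key_right above 0.003 m and contact force between the fingers and key_right above 1 N))), for 0.05 s.
At the end, for the whole second after the job is handed in: The lid over the loaded block is shut (within 0.03 rad, 4 mm at its edge), its start key has been pressed after that and is up again, the other lid still stands open above 0.95 rad with its key up, the six vials are within 12 mm and the beaker, cylinder and rack within 20 mm of where they stood (((y of block_full in the frame of digester above 0 m and value of joint lid_left below 0.03 rad and value of joint each of key_left, key_right below 0.001 m and value of joint lid_right above 0.95 rad) or (y of block_full in the frame of digester below 0 m and value of joint lid_right below 0.03 rad and value of joint each of key_right, key_left below 0.001 m and value of joint lid_left above 0.95 rad)) and distance of each of vial0, vial1, vial2, vial3, vial4, vial5 from where it was at the start of the episode below 0.012 m and distance of each of beaker, cylinder, rack from where it was at the start of the episode below 0.02 m); the robot touches nothing.
It fails at once if the lid is slammed: it closes faster than 3 rad/s, or the fingers press it with more than 45 N ((y of block_full in the frame of digester above 0 m and (velocity of joint lid_left below -3 rad/s or contact force between the fingers and lid_left above 45 N)) or (y of block_full in the frame of digester below 0 m and (velocity of joint lid_right below -3 rad/s or contact force between the fingers and lid_right above 45 N))).
It fails at once if the start key is pressed while its lid is still open ((y of block_full in the frame of digester above 0 m and value of joint key_left above 0.003 m and value of joint lid_left above 0.06 rad) or (y of block_full in the frame of digester below 0 m and value of joint key_right above 0.003 m and value of joint lid_right above 0.06 rad)).
It fails at once if the empty block's lid is moved by more than 20 mm near its edge, or its start key is pressed ((y of block_full in the frame of digester above 0 m and (distance of lid_right_push from where it was at the start of the episode above 0.02 m or value of joint key_right above 0.002 m)) or (y of block_full in the frame of digester below 0 m and (distance of lid_left_push from where it was at the start of the episode above 0.02 m or value of joint key_left above 0.002 m))).
It fails at once if a vial is lifted or shoved in its well by more than 12 mm (distance of any of vial0, vial1, vial2, vial3, vial4, vial5 from where it was at the start of the episode above 0.012 m).
It fails at once if the beaker, cylinder or rack is lifted or moved by more than 20 mm (distance of any of beaker, cylinder, rack from where it was at the start of the episode above 0.02 m).
It also fails if it takes over 51 s, if anything falls off the work surface, if the arm or the gripper's body presses on something with over 40 N, if the wrist force passes 120 N, or if a joint passes its speed limit or range.

## Robot

A 7-joint arm with a two-finger parallel gripper is mounted at the origin on the work surface. World frame = base frame: x ahead of the robot, y to its left, z up, the work surface at z = 0. Lengths are in m, angles in degrees, forces in N, time in s.
With the tool pointing down it reaches from about 0.425 to 0.875 m from the base axis. Payload 4.7 kg.
Tool frame: the origin (TCP) lies on the centre line of the jaws, within the pads' length; the fingertips stand 14 mm ahead of it and the grasp point (between the pads) lies 5 mm behind it; z points along the fingers, y is the direction in which the jaws open and shut (so a half turn about z gives the same grasp; the last joint's range is limited). The gripper opens to 87 mm and grips with 3 to 60 N. Pads are 19 mm wide; open, the fingers measure 117 mm over their backs; the gripper's body (75 mm by 190 mm) begins 51 mm behind the grasp point.
Start: joints at [65.724, 18.392, -4.016, 83.108, 1.295, 78.541, -3.26], TCP at [0.276, -0.589, 0.237] pointing down, gripper open.
Joint ranges: [-163.93, 163.93], [-17.29, 119.83], [-79.2, 71.16], [3.27, 140.29], [-89.18, 269.18], [5.43, 117.66], [-154.24, 154.24]. Speed limits (degrees/s): [147.25, 147.25, 180, 180, 180, 180, 180].

## Interface

Orientations are given as a 3x3 rotation matrix whose columns are the frame's x, y, z axes.
In Python, from rig import sense, grab_frame, job_done gives the robot as it stands.
- The arm moves only by the tool move_arm, never from a script. Its arguments are lists of equal length, an entry for each row: "xyz": the shift along the tool's x, y, z in cm, a list of three; "spin": the turn about the tool's z in rad. A call has 1 to 8 rows; each row shifts and turns the pose as measured when the row begins, along the tool's axes as they then stand; what a row does not reach is not made up. A row lasts 1/8 s, in which the tool goes at most 62.5 mm and 10.7 degrees, less where a joint would pass 70% of its speed; a pose out of reach is approached as far as the arm can. A call with a gripper value outside its range is refused whole. "grip" is the finger opening in cm, from 0 to 8.7, set as the call begins (left out, the last holds). The fingers move at their own pace and stop on an object; the grip force is fixed at half the most. Time passes only in rows, so rows that do not move let the fingers close. It gives the time, the measured TCP pose, the force and the opening at its end, in the units of the state.
- sense(): the state, without advancing time (a new reading comes with each control period).
- grab_frame(name): name is "scene" or "side" or "wrist"; returns a dict with "image" (420x560x3 uint8, red, green, blue), "range_z" (420x560 float32, m along the optical axis (not along the pixel's ray), 0 where there is no reading), "K" (3x3 intrinsics, pixels), "rvec" (rotation vector, rad) and "tvec" (3), from world to camera coordinates, as OpenCV has them. Camera axes: x right, y down, z forward; pixel columns grow to the right and rows downward; lengths in m; the calibration is good to about 2 mm. The wrist camera is an equidistant fisheye: a pixel r from the principal point sees the ray r / f radians off the axis. A picture is of the moment at which its call begins.
- job_done(): hands the job in, once; it reports no verdict.
The state is a dict: "time": time; "joint_pos": joint angles; "dq": joint speeds; "effort": joint torques, N m; "eef_pos": TCP position; "orientation": TCP orientation; "wrist_force": force on the tool from outside, world axes, zero at the start; "moment": the same for the moment, N m; "opening": finger opening in m.
Only numpy, scipy, OpenCV 4.12 (cv2) and the standard library are available. Lean on these libraries where they do the work, as an engineer would, in place of code of your own. Each camera call takes 0.05 s, during which the arm holds its last target. There are 200 camera calls.

## Working session

There is one attempt and no reset: what is moved stays moved. The work goes in short steps, Python scripts to look and compute and a tool call to move; the robot and the scene stay as the last step left them, time stands still between calls to the robot, and variables do not carry over. Pictures are saved under pics/ and viewed, about 8 in all and at most 12, crops included, and the job is handed in when it is done.

Besides the shell and the picture viewer there is one more tool, called after ">>>" as a command line: name --pt "numbers of a row" for each row, then --argument value for the rest. move_arm: Moves the arm, as the interface text tells. Its arguments: {"type":"object","properties":{"xyz":{"type":"array"},"spin":{"type":"array"},"grip":{"type":"number"}},"required":["xyz","spin"]}

```bash
mkdir -p pics; ls
cat > h.py <<'E'
import numpy as np, cv2
from rig import sense, grab_frame, job_done
def snap(n,fn):
    f=grab_frame(n); cv2.imwrite('pics/'+fn,f['image'][:,:,::-1]); np.savez('pics/'+n+'.npz',**{k:np.asarray(v) for k,v in f.items()}); return f
def w(f,u,v,r=1):
    z=f['range_z'][v-r:v+r+1,u-r:u+r+1]; z=z[z>0]; z=np.median(z)
    K=np.asarray(f['K']); c=np.array([(u-K[0,2])/K[0,0]*z,(v-K[1,2])/K[1,1]*z,z])
    R=cv2.Rodrigues(np.asarray(f['rvec'],float))[0]; return R.T@(c-np.ravel(f['tvec']))
E
python3 - <<'E'
from h import *
s=sense(); print(s['time'],s['eef_pos'],s['orientation'],s['opening'],s['wrist_force'])
a=snap('scene','a.png'); b=snap('side','b.png')
for f in(a,b):
    R=cv2.Rodrigues(np.asarray(f['rvec'],float))[0];print(-R.T@np.ravel(f['tvec']),R[2],f['K'])
E
```

```text
pics
0.0 [ 0.27531211 -0.58823969  0.23547993] [[ 9.05665938e-01  4.23991056e-01 -8.90785742e-04]
 [ 4.23991980e-01 -9.05664400e-01  1.67178347e-03]
 [-9.79316940e-05 -1.89176336e-03 -9.99998206e-01]] 0.08700405741834757 [-0.42329075  0.28529833  0.58749343]
[ 0.61977582 -0.55500496  1.20473742] [-0.07464364  0.45147932 -0.88915395] [[418.12278212   0.         283.8507435 ]
 [  0.         418.12278212 207.98065562]
 [  0.           0.           1.        ]]
[0.0140331 0.702388  1.0342851] [ 0.39877121 -0.56609935 -0.7214659 ] [[492.40097444   0.         282.63942842]
 [  0.         492.40097444 207.19573841]
 [  0.           0.           1.        ]]
```

View pics/a.png

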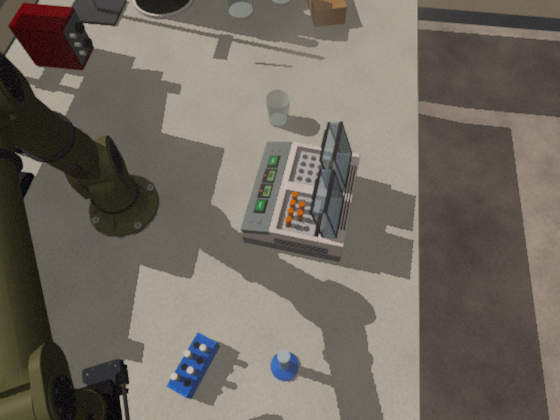

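View pics/b.png

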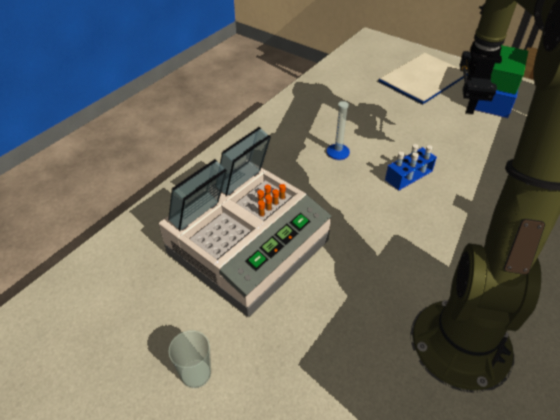

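Scene: the orange vials are in the right block (295,210) and the left one is empty. The green keys are at about (274,160) and (261,205). I'll enlarge this area.

Run:
```python
from h import *
a=cv2.imread('pics/a.png')[115:265,235:365]; b=cv2.imread('pics/b.png')[120:315,155:340]
cv2.imwrite('pics/c.png',np.hstack([cv2.resize(a,(520,600),interpolation=2)[:, :400] if 0 else cv2.resize(a,(390,450),interpolation=2),cv2.resize(b,(407,450),interpolation=2)[:,:407]]))
for n in('scene','side'):
    f=dict(np.load(f'pics/{n}.npz')); im=f['image'].astype(int)
    m=((im[...,1]>im[...,0]+50)&(im[...,1]>im[...,2]+40)).astype(np.uint8)
    k,l,st,c=cv2.connectedComponentsWithStats(m)
    for i in range(1,k):
        if st[i,4]>15:
            u,v=c[i].round().astype(int); print(n,c[i],st[i,4],w(f,u,v).round(4))
```

```text
scene [272.81081081 160.40540541] 37 [0.4726 0.1536 0.1252]
scene [259.66666667 205.03508772] 57 [ 0.4586 -0.0058  0.1238]
side [507.74109015  70.90251572] 954 [ 0.2529 -0.937   0.167 ]
side [299.92561983 220.60330579] 121 [0.4547 0.0007 0.1232]
side [256.8705036 258.9352518] 139 [0.4683 0.1585 0.1232]
```

View pics/c.png

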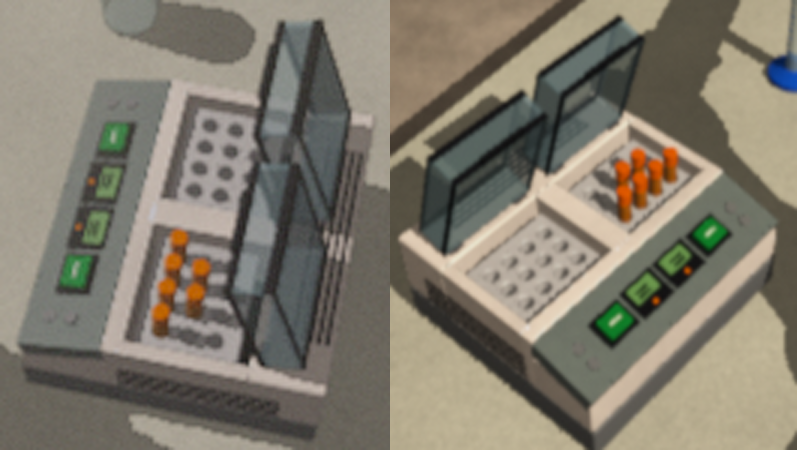

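Crop: the right block (loaded) has its key at crop (75,272), lid leaning back above it; the left block's key is at crop (112,138). Next I fit the digester pose and the lid angles from the point cloud.

Run:
```python
from h import *
P=[]
for n in('scene','side'):
    f=dict(np.load(f'pics/{n}.npz')); z=f['range_z'];v,u=np.nonzero(z>0);z=z[v,u];K=f['K']
    c=np.c_[(u-K[0,2])/K[0,0]*z,(v-K[1,2])/K[1,1]*z,z]; R=cv2.Rodrigues(f['rvec'])[0]
    p=(c-f['tvec'].ravel())@R
    p=p[(abs(p[:,0]-.57)<.25)&(abs(p[:,1]-.07)<.25)]
    d=p[(abs(p[:,2]-.13)<.004)]; r=cv2.minAreaRect((d[:,:2]*1000).astype(np.float32)); print(n,len(d),'deck',r)
    # panel slope fit
    P.append(p)
yaw=-0.085; X=np.array([np.cos(yaw),np.sin(yaw)]);Y=np.array([-X[1],X[0]])
for n,p in zip('ab',P):
    q=np.c_[p[:,:2]@X,p[:,:2]@Y,p[:,2]]
    b=q[(q[:,2]>.03)&(q[:,2]<.15)]; print(n,'ext',np.percentile(b[:,:2],[1,99],axis=0).round(3).tolist())
    t=q[q[:,2]>.17]; print(len(t))
    for y0,y1 in((-.13,.03),(.03,.2)):
        for z0 in np.arange(.17,.31,.02):
            s=t[(t[:,1]>y0)&(t[:,1]<y1)&(t[:,2]>z0)&(t[:,2]<=z0+.02)]
            if len(s)>3: print(n,y0,round(z0,2),len(s),np.percentile(s[:,0],[5,50,95]).round(3),np.percentile(s[:,1],[2,98]).round(3), s[:,2].max().round(3))
```

```text
scene 2239 deck ((589.194580078125, 64.78981018066406), (320.76727294921875, 266.000732421875), 84.85027313232422)
side 2478 deck ((586.26611328125, 69.21276092529297), (326.72027587890625, 257.36053466796875), 83.42601013183594)
a ext [[0.418, -0.046], [0.712, 0.27]]
2841
a -0.13 0.17 86 [0.639 0.676 0.681] [-0.031  0.028] 0.19
a -0.13 0.19 96 [0.633 0.666 0.675] [-0.031  0.025] 0.21
a -0.13 0.21 105 [0.628 0.664 0.67 ] [-0.031  0.027] 0.23
a -0.13 0.23 105 [0.621 0.655 0.664] [-0.031  0.023] 0.25
a -0.13 0.25 123 [0.611 0.644 0.658] [-0.03   0.027] 0.27
a -0.13 0.27 382 [0.61  0.632 0.651] [-0.029  0.028] 0.286
a 0.03 0.17 105 [0.67  0.677 0.68 ] [0.033 0.196] 0.19
a 0.03 0.19 105 [0.663 0.671 0.675] [0.034 0.197] 0.21
a 0.03 0.21 117 [0.655 0.665 0.669] [0.037 0.196] 0.23
a 0.03 0.23 169 [0.618 0.656 0.663] [0.032 0.196] 0.25
a 0.03 0.25 210 [0.606 0.647 0.657] [0.036 0.198] 0.27
a 0.03 0.27 747 [0.607 0.629 0.649] [0.032 0.197] 0.287
b ext [[0.414, -0.037], [0.693, 0.279]]
2862
b -0.13 0.17 121 [0.636 0.671 0.677] [-0.027  0.028] 0.19
b -0.13 0.19 71 [0.63  0.65  0.671] [-0.027  0.025] 0.21
b -0.13 0.21 48 [0.622 0.635 0.649] [-0.029 -0.021] 0.23
b -0.13 0.23 30 [0.616 0.624 0.634] [-0.027 -0.02 ] 0.248
b -0.13 0.25 44 [0.609 0.612 0.619] [-0.028  0.026] 0.27
b -0.13 0.27 272 [0.608 0.631 0.647] [-0.026  0.029] 0.283
b 0.03 0.17 154 [0.634 0.661 0.676] [0.034 0.196] 0.19
b 0.03 0.19 90 [0.626 0.638 0.662] [0.037 0.138] 0.21
b 0.03 0.21 74 [0.619 0.629 0.642] [0.1   0.138] 0.23
b 0.03 0.23 104 [0.613 0.63  0.658] [0.1   0.138] 0.249
b 0.03 0.25 225 [0.603 0.613 0.65 ] [0.047 0.194] 0.27
b 0.03 0.27 776 [0.604 0.628 0.646] [0.033 0.198] 0.283
```

>>> move_arm --pt "0 0 -6" --pt "0 0 -6" --pt "5.2 -2.9 -1" --pt "5.7 -1.9 0" --pt "5.9 -0.9 0" --pt "6 0.1 0" --pt "5.9 1.1 0" --pt "5.6 2.1 0" --spin '[0,0,-0.175,-0.175,-0.175,-0.175,-0.175,-0.175]' --grip 0

```text
time: 1.1
eef_pos: [0.4834, -0.2912, 0.3646]
orientation: [[0.062, 0.998, -0.007], [0.998, -0.062, 0.007], [0.007, -0.007, -1.0]]
wrist_force: [1.0, -0.6, 0.5]
opening: 0.015
```

>>> move_arm --pt "4.7 3.2 0" --pt "4.7 3.2 0" --pt "4.7 3.2 0" --pt "4.7 3.2 0" --pt "4.7 3.2 0" --pt "4.5 3.0 0" --pt "0 0 0" --spin '[0.02,0,0,0,0,0,0]'

```text
time: 1.98
eef_pos: [0.7003, -0.0121, 0.3598]
orientation: [[0.075, 0.997, -0.013], [0.997, -0.075, 0.01], [0.009, -0.014, -1.0]]
wrist_force: [-0.7, -0.9, -0.5]
opening: 0.0005
```

Run:
```python
from h import *
s=sense(); print(s['time'],s['eef_pos'],s['orientation'][:,1],s['opening'])
a=snap('scene','d1.png'); b=snap('side','d2.png')
a=a['image'][95:265,220:410,::-1]; b=b['image'][60:260,150:340,::-1]
cv2.imwrite('pics/d.png',np.hstack([cv2.resize(a,(400,420),interpolation=2),cv2.resize(b,(400,420),interpolation=2)]))
```

```text
1.975 [ 0.70028636 -0.01205203  0.35981082] [ 0.99710625 -0.07479998 -0.01356757] 0.0005350797341036066
```

View pics/d.png

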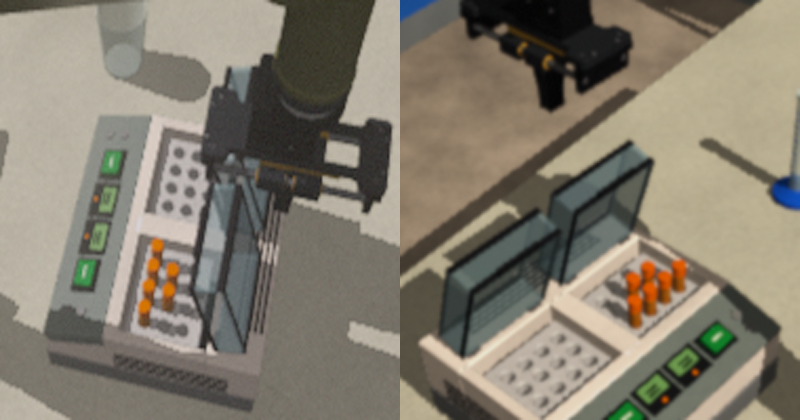

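The gripper is above and behind the right lid with the fingers closed. I'll shift 1.4 cm right and lower the fingers behind the lid.

>>> move_arm --pt "-1.4 0 3" --pt "0 0 3" --pt "0 0 2.4" --pt "0 0 0" --pt "0 -0.8 0" --pt "0 -0.8 0" --pt "0 0 0" --spin '[0,0,0,0,0,0,0]'

```text
time: 2.95
eef_pos: [0.6785, -0.043, 0.2817]
orientation: [[0.098, 0.995, -0.004], [0.995, -0.098, -0.003], [-0.003, -0.004, -1.0]]
wrist_force: [0.5, -1.0, -0.6]
opening: 0.0005
```

>>> move_arm --pt "0.5 -0.8 0.4" --pt "0.5 -0.8 0.2" --pt "0 -0.8 0" --pt "0 -0.8 0.1" --pt "0 0 0" --spin '[0,0,0,0,0]'

```text
time: 3.58
eef_pos: [0.6465, -0.0284, 0.276]
orientation: [[0.097, 0.995, -0.0], [0.995, -0.097, -0.003], [-0.003, 0.0, -1.0]]
wrist_force: [0.2, 0.6, -0.2]
opening: 0.0001
```

>>> move_arm --pt "0 -0.9 0.2" --pt "0 -0.9 0.2" --pt "0 -0.8 0.3" --pt "0 0 0" --spin '[0,0,0,0]'

```text
time: 4.08
eef_pos: [0.619, -0.0259, 0.2693]
orientation: [[0.097, 0.995, 0.001], [0.995, -0.097, -0.003], [-0.003, 0.001, -1.0]]
wrist_force: [-0.0, -0.2, -0.3]
opening: 0.0008
```

Run:
```python
from h import *
s=sense(); print(s['eef_pos'],s['wrist_force'])
a=snap('scene','e1.png'); b=snap('side','e2.png')
a=a['image'][95:265,220:410,::-1]; b=b['image'][60:260,150:340,::-1]
cv2.imwrite('pics/e.png',np.hstack([cv2.resize(a,(400,420),interpolation=2),cv2.resize(b,(400,420),interpolation=2)]))
```

```text
[ 0.61900749 -0.02594554  0.26932875] [-0.018887   -0.23380723 -0.32494618]
```

View pics/e.png

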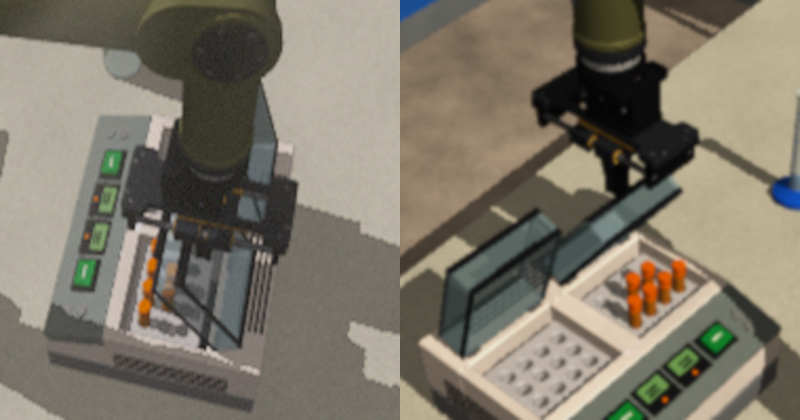

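The right lid is partly closed under the fingertips and the left lid is untouched. Continuing the arc.

>>> move_arm --pt "0 -0.8 0.4" --pt "0 -0.8 0.4" --pt "0 -0.8 0.5" --pt "0 -0.7 0.6" --pt "0 -0.7 0.6" --pt "0 0 0" --spin '[0,0,0,0,0,0]'

```text
time: 4.92
eef_pos: [0.5785, -0.0218, 0.2421]
orientation: [[0.097, 0.995, -0.0], [0.995, -0.097, -0.003], [-0.003, 0.0, -1.0]]
wrist_force: [-0.9, -1.7, -0.7]
opening: 0.0002
```

>>> move_arm --pt "0 -0.6 0.7" --pt "0 -0.6 0.7" --pt "0 -0.6 0.7" --pt "0 -0.5 0.8" --pt "0 -0.5 0.8" --pt "0 0 0" --spin '[0,0,0,0,0,0]'

```text
time: 5.68
eef_pos: [0.5481, -0.0189, 0.2015]
orientation: [[0.097, 0.995, -0.002], [0.995, -0.097, -0.002], [-0.003, -0.001, -1.0]]
wrist_force: [-0.0, 0.5, -1.4]
opening: 0.0003
```

>>> move_arm --pt "0 -0.3 0.5" --pt "0 -0.2 0.5" --pt "0 0 0.3" --pt "0 0 0.1" --pt "0 0 0" --spin '[0,0,0,0,0]'

```text
time: 6.3
eef_pos: [0.543, -0.0184, 0.1875]
orientation: [[0.097, 0.995, -0.002], [0.995, -0.097, -0.002], [-0.003, -0.001, -1.0]]
wrist_force: [-0.0, -0.4, 1.7]
opening: 0.0006
```

>>> move_arm --pt "0 0 0.15" --pt "0 0 0.15" --pt "0 0 0" --spin '[0,0,0]'

```text
time: 6.68
eef_pos: [0.5434, -0.0183, 0.1877]
orientation: [[0.097, 0.995, -0.001], [0.995, -0.097, -0.004], [-0.004, -0.0, -1.0]]
wrist_force: [0.1, -0.4, -0.7]
opening: 0.0006
```

>>> move_arm --pt "0 0 0.3" --spin '[0]'

```text
time: 6.8
eef_pos: [0.5437, -0.0183, 0.1872]
orientation: [[0.097, 0.995, -0.0], [0.995, -0.097, -0.005], [-0.004, 0.0, -1.0]]
wrist_force: [-10.5, -0.6, 25.7]
opening: 0.0003
```

Firm stop at 26 N with the tip at lid-shut height. Lift and check.

>>> move_arm --pt "0 0 0" --pt "0 0 -3" --pt "0 0 -3" --pt "0.4 -4.5 0" --pt "0.4 -4.5 0" --pt "0 0 0" --spin '[0,0,0,0,0,0]'

```text
time: 7.55
eef_pos: [0.4535, -0.0007, 0.2464]
orientation: [[0.097, 0.995, -0.0], [0.995, -0.097, -0.002], [-0.002, -0.0, -1.0]]
wrist_force: [0.7, 0.3, 0.1]
opening: 0.0006
```

Run:
```python
from h import *
s=sense(); print(s['eef_pos'],s['wrist_force'])
a=snap('scene','f1.png'); b=snap('side','f2.png'); f=b
K=f['K'];R=cv2.Rodrigues(np.asarray(f['rvec'],float))[0]
v,u=np.mgrid[0:420,0:560];z=f['range_z']; c=np.dstack([(u-K[0,2])/K[0,0]*z,(v-K[1,2])/K[1,1]*z,z]); p=(c-np.ravel(f['tvec']))@R
X=np.array([.9964,-.0849]);q=np.dstack([p[...,:2]@X,p[...,:2]@np.array([.0849,.9964]),p[...,2]]).reshape(-1,3)
for x0 in np.arange(.5,.68,.02):
    s=q[(q[:,0]>x0)&(q[:,0]<x0+.02)&(q[:,1]>-.02)&(q[:,1]<.09)&(q[:,2]>.15)&(q[:,2]<.2)]; print(round(x0,2),len(s),np.median(s[:,2]) if len(s) else '')
a=a['image'][95:265,220:410,::-1]; b=b['image'][90:290,170:360,::-1]
cv2.imwrite('pics/f.png',np.hstack([cv2.resize(a,(400,420),interpolation=2),cv2.resize(b,(400,420),interpolation=2)]))
```

```text
[ 0.45350613 -0.00071782  0.24635191] [0.66436574 0.26067485 0.11192008]
0.5 329 0.17010436559722955
0.52 246 0.1712976921357398
0.54 240 0.1712058317448258
0.56 233 0.17122216632417817
0.58 230 0.17147788896550598
0.6 219 0.17141114085227793
0.62 221 0.1711050510194653
0.64 106 0.17131408843927992
0.66 0 
0.68 0
```

View pics/f.png

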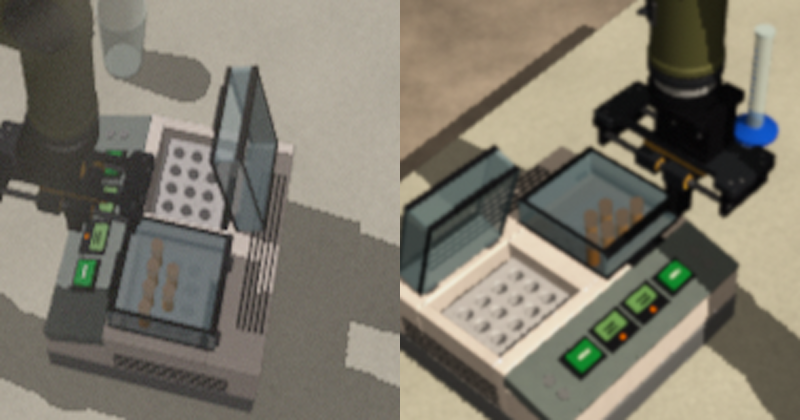

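The right lid is flat (171 mm throughout), the left lid is still open, and the fingers are above the right key. Descending.

>>> move_arm --pt "-0.2 0 3.5" --pt "0 0 3.5" --pt "0 0 2.3" --pt "0 0 0" --spin '[0,0,0,0]'

```text
time: 8.15
eef_pos: [0.4606, -0.0041, 0.1505]
orientation: [[0.099, 0.995, 0.004], [0.995, -0.099, 0.003], [0.003, 0.003, -1.0]]
wrist_force: [0.6, 0.2, 0.6]
opening: 0.0007
```

>>> move_arm --pt "0 -0.6 0" --pt "0 0 0.4" --pt "0 0 0.4" --pt "0 0 0.3" --spin '[0,0,0,0]'

```text
time: 8.65
eef_pos: [0.4573, -0.0035, 0.1417]
orientation: [[0.099, 0.995, 0.009], [0.995, -0.099, 0.003], [0.004, 0.008, -1.0]]
wrist_force: [-0.7, 0.4, 0.1]
opening: 0.0001
```

>>> move_arm --pt "0 -0.2 0.3" --pt "0 0 0.3" --spin '[0,0]'

```text
time: 8.9
eef_pos: [0.4564, -0.0033, 0.1364]
orientation: [[0.099, 0.995, 0.011], [0.995, -0.099, 0.002], [0.003, 0.011, -1.0]]
wrist_force: [1.0, -0.3, 4.5]
opening: 0.0002
```

>>> move_arm --pt "0 0 0.25" --pt "0 0 0.25" --spin '[0,0]'

```text
time: 9.15
eef_pos: [0.4568, -0.0033, 0.1354]
orientation: [[0.099, 0.995, 0.011], [0.995, -0.099, 0.0], [0.002, 0.011, -1.0]]
wrist_force: [-9.7, -0.7, 24.3]
opening: 0.0004
```

Hard stop at 24 N, so the key is fully in. Now retreat straight up.

>>> move_arm --pt "0 0 -0.5" --pt "0 0 -3" --pt "0 0 -6" --pt "0 0 -6" --pt "0 -1 -3" --pt "-4 0 0" --pt "-5 0 0" --pt "0 0 0" --spin '[0,0,0,0,0,0,0,0]'

```text
time: 10.15
eef_pos: [0.4342, -0.0937, 0.3247]
orientation: [[0.096, 0.995, 0.008], [0.995, -0.096, -0.0], [0.0, 0.008, -1.0]]
wrist_force: [0.8, -0.1, -0.4]
opening: 0.0002
```

Run:
```python
from h import *
s=sense(); print(s['time'],s['eef_pos'],s['wrist_force'])
b=snap('side','g2.png')
for u,v in((300,220),(257,259)): print(w(b,u,v,2))
a=snap('scene','g1.png'); a=a['image'][95:265,220:410,::-1]; b=b['image'][90:290,170:360,::-1]
cv2.imwrite('pics/g.png',np.hstack([cv2.resize(a,(400,420),interpolation=2),cv2.resize(b,(400,420),interpolation=2)]))
```

```text
10.15 [ 0.43420933 -0.09370314  0.3247234 ] [ 0.75507229 -0.11822215 -0.39867802]
[ 0.45675725 -0.00229569  0.12290046]
[0.46869967 0.1580122  0.12237373]
```

View pics/g.png

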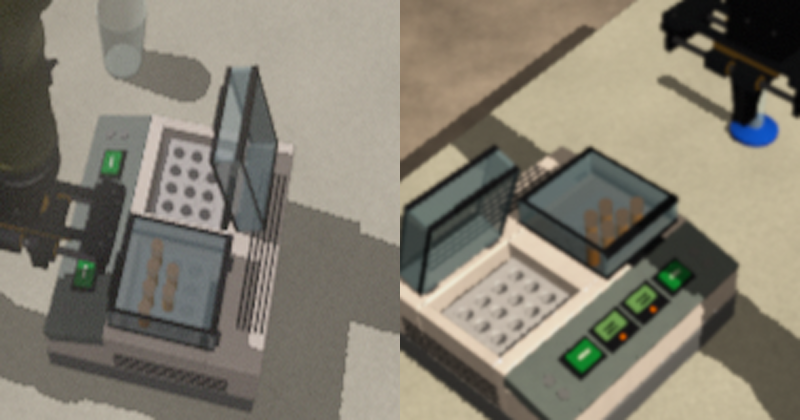

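The right lid is shut, the left lid is open, and both keys read as up (about 123 mm). The gripper is clear of everything.

```bash
python3 -c "
from h import *
print(job_done())"
```

```text
the job is handed in; nothing more can be done
None
```

I closed the lid over the loaded right-hand block and pressed that block's start key. The job is handed in; no verdict was reported.

- **Lid:** I pushed it down in small steps with closed fingertips, up to a firm stop at about 26 N. It then measured level at about 171 mm all along its top, against the nominal 173 mm, which is within camera calibration.
- **Key:** I pressed the right start key to its hard stop at about 24 N and released it. It read 123 mm afterwards, the same as before the press.
- **Left as they were:** In the last pictures the left lid still stands open, the left key is up and the vials are in place. I never went near the beaker, and I passed the cylinder and rack well above them. I did not measure any of these for movement.
- **Robot:** The gripper ended clear of everything, with the wrist force near zero, at about 10 s of the 51 s allowed.

None of the checks I made failed or disagreed.

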